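# Shut a sample cartridge and hold it up to the inspection camera

## Robot

A 6-joint arm with a two-finger parallel gripper is mounted at the origin on the work surface. World frame = base frame: x ahead of the robot, y to its left, z up, the work surface at z = 0. Lengths are in mm, angles in rad, forces in N, time in s.
With the tool pointing down it reaches from about 250 to 800 mm from the base axis. Payload 8.5 kg.
Tool frame: the origin (TCP) lies between the finger pads; the fingertips stand 8 mm ahead of it and the grasp point (between the pads) lies 11 mm behind it (robot.tcp_to_tips is the distance from the TCP to the fingertips, in mm); z points along the fingers, y is the line along which they close (so a half turn about z gives the same grasp; the last joint's range is limited). The gripper opens to 85 mm and grips with 20 to 120 N. Pads are 22 mm wide; open, the fingers measure 114 mm over their backs; the gripper's body (76 mm by 85 mm) begins 54 mm behind the grasp point. The pads swing forward as they close: fully open they stand 13 mm farther back than shut.
Start: joints at [1.131, 0.238, -0.013, 1.319, 0, 1.571], TCP at [223.503, 475.001, 239.276] pointing down, gripper open.
Joint ranges: [-2.66, 2.66], [-1.03, 1.9], [-1.14, 1.46], [-1.82, 2.27], [-1.45, 1.34], [-3.14, 3.14]. Speed limits (rad/s): [2.22, 2.22, 2.79, 3.14, 3.14, 3.14].

## Interface

Orientations are given as a 3x3 rotation matrix whose columns are the frame's x, y, z axes.
In Python, from cell import robot, eyes, job gives the robot as it stands.
- The arm moves only by the tool carry_out, never from a script. Its argument "increments" is a list of rows, each a list of 6 numbers: the shift along the tool's x, y, z normalised to -1 to 1, where 1 is 30 mm, then the turn, a rotation vector about the tool's x, y, z normalised to -1 to 1, where 1 is 0.08 rad. In form: [[tx, ty, tz, rx, ry, rz], ...]. A call has 1 to 12 rows; each row shifts and turns the commanded pose from where the row before left it, along the tool's axes as they then stand; what a row does not reach is not made up. A row lasts 1/12 s, in which the tool goes at most 41.7 mm and 7.16 degrees, less where a joint would pass 70% of its speed; a pose out of reach is approached as far as the arm can. A call with a number of a shift or a turn outside -1 to 1 is refused whole. A call with a gripper value outside its range is refused whole. "claw" is the closure, from 0 (fully open) to 1 (shut), set as the call begins (left out, the last holds). The fingers move at their own pace and stop on an object; "force" is the grip in N (left out, the last holds). Time passes only in rows, so rows that do not move let the fingers close. It gives the time, the measured TCP pose, the force, the opening and the grip force at its end, in the units of the state.
- robot.state(): the state, without advancing time (a new reading comes with each control period).
- eyes.camera(name): name is "scene" or "side" or "wrist"; returns a dict with "pixels" (420x560x3 uint8, red, green, blue), "z_map" (420x560 float32, mm along the optical axis (not along the pixel's ray), 0 where there is no reading), "mtx" (3x3 intrinsics, pixels), "k1" (the pictures are not rectified: a ray, as slopes to the right and down, at radius r is drawn at 1 + k1 r^2 times it, then the intrinsics apply), "rvec" (rotation vector, rad) and "tvec" (3), from world to camera coordinates, as OpenCV has them; the wrist camera has in their place "mount" (4x4, takes a point from camera to tool coordinates, whose origin is the TCP and whose axes are the flange's). Camera axes: x right, y down, z forward; pixel columns grow to the right and rows downward; lengths in mm; the calibration is good to about 2 mm. A picture is of the moment at which its call begins: read the wrist's pose just before it.
- job.hand_in(): hands the job in; it is judged then, once.
The state is a dict: "clock": time; "q": joint angles; "joint_vel": joint speeds; "joint_torque": joint torques, N m; "tool_pos": TCP position; "tcp_rot": TCP orientation; "contact_force": force on the tool from outside, world axes, zero at the start; "torque": the same for the moment, N m; "opening": finger opening in mm; "finger_force": force on a finger pad.
Only numpy, scipy, OpenCV 4.12 (cv2) and the standard library are available. Lean on these libraries where they do the work, as an engineer would, in place of code of your own. Each camera call takes 0.05 s, during which the arm holds its last target. There are 200 camera calls.

## Task

The lid of the orange sample cartridge is standing ajar: with the cartridge sitting in its loading block, press the lid's latch end down until the lid lies shut and level, then take the cartridge out of the block and hold it up in the air before the inspection camera, its latch end facing the lens squarely (the cartridge tipped up to match the slope of the lens, and not rolled), centred on the lens and 10 cm from the glass. Finish while still holding it there, still and carried by the gripper alone; leave the camera as it is set and everything else on the bench where it stands.

Things in the scene. Friction and masses are not known exactly. Their poses are not given: they have to be found in the camera images.
- cartridge_mid (a point): centre (half-way up) of the orange cartridge's body, a plastic box 72 mm long (x), 44 mm wide (y), 22 mm high (z), loose, about 140 g with its lid. Its x axis points along its length to the latch end, z up. Grip it across the 44 mm width, at the middle of its length, where black ribs are; the loading block leaves 44 mm of the length free for the fingers there, down to 31 mm below this point. Two brass port stubs stick 7 mm out of the other (hinge) end
- cartridge_latch (a point): centre of the orange cartridge's latch-end face, 36 mm from cartridge_mid along its x axis; same axes. This is the face shown to the camera
- cartridge: the orange cartridge; origin at the centre of its underside, 11 mm below cartridge_mid; same axes
- lid (a joint): angle of the orange cartridge's lid, orange with a dark glass window and a white latch tongue (rad): 0 = shut, lying level on the body; it starts 0.10 to 0.17 open. The hinge is stiff (about 2 N at the latch end moves it) and the lid stays where it is put; at 0 it meets the body and goes no farther
- lid_pad (a point): white thumb pad on top of the lid, 60 mm from the hinge, the place to press; the lid is 68 mm long, 36 mm wide, 4 mm thick, so this point lies 15 mm above and 27 mm towards the latch end from cartridge_mid when shut, and about 6 to 10 mm higher while ajar. Its x axis points along the lid to the latch end, z out of the lid
- block_a: loading block in which the orange cartridge stands, fixed: aluminium plate 110 x 84 x 12 mm carrying a black nest; the cartridge's underside rests 32 mm above the bench and low corner stops rise 8 mm beside it, with 1.5 mm play. Origin at the centre of the underside, x along the cartridge's length to the latch end, z up
- block_b: the same block, fixed, with the blue cartridge; not part of the job
- focus (a point): the point on the inspection camera's optical axis 100 mm in front of the lens glass, 170 to 220 mm above the bench. Its x axis points from here straight into the lens (rising from the horizontal by the camera's slope, 11 to 26 degrees), its y axis is horizontal, z completes them. The cartridge is presented with its latch-end face centred here and its x, y, z axes along these
- lens (a point): centre of the lens glass, in the middle of a 70 mm ring light; the white camera head and black bracket reach 170 mm behind it; same axes as focus
- stand: the camera's stand, fixed: white base plate 180 x 160 x 16 mm, steel post 356 mm high; origin on the bench under the camera's tilt pivot, which is 250 mm up and 70 mm behind the lens glass; x points away from the scene the camera looks at
- spare_mid (a point): centre of the blue cartridge (same size, lid shut), a bystander standing in the other block
- bottle: clear bottle with a blue cap, 70 mm across, 140 mm high, bystander; origin at the centre of its underside
- jar: amber jar with a white cap, 58 mm across, 85 mm high, bystander; origin under its centre
- dish: flat clear dish, 90 mm across, 16 mm high, bystander; origin under its centre
- mouse: black computer mouse 104 x 60 x 34 mm, bystander; origin under its centre
- driver: screwdriver with a red handle, 150 mm long, lying, bystander; x along it to the tip
Not all that is in view belongs to the job. There is more than one size of the cartridge; the job needs the larger.

How it is judged:
By the outcome, as a careful person would: the job done as asked, in the order asked, and still so for the second after the job is handed in, while the arm keeps its last pose, push and grip.
It also fails if it takes over 45 s, if anything falls off the work surface, if the arm or the gripper's body presses on something with over 40 N, if the wrist force passes 120 N, or if a joint passes its speed limit or range.

## Working session

There is one attempt and no reset: what is moved stays moved. The work goes in short steps, Python scripts to look and compute and a tool call to move; the robot and the scene stay as the last step left them, time stands still between calls to the robot, and variables do not carry over. Pictures are saved under pics/ and viewed, at most 10 in all, crops included, and the job is handed in when it is done.

Besides the shell and the picture viewer there is one more tool, called after "Call:" as name([rows], argument=value, ...), one row to a line, values as JSON. carry_out: Moves the arm, as the interface text tells. Its arguments: {"type":"object","properties":{"increments":{"type":"array","items":{"type":"array","items":{"type":"number"}}},"claw":{"type":"number"},"force":{"type":"number"}},"required":["increments"]}

```bash
mkdir -p pics; ls
cat > h.py <<'E'
import numpy as np, cv2
from cell import robot, eyes, job
def cam(n):
    s=robot.state(); c=eyes.camera(n)
    if n=='wrist':
        T=np.eye(4);T[:3,:3]=np.array(s['tcp_rot']);T[:3,3]=s['tool_pos'];M=T@np.array(c['mount'])
    else:
        R=cv2.Rodrigues(np.array(c['rvec'],float))[0];M=np.eye(4);M[:3,:3]=R.T;M[:3,3]=-R.T@np.array(c['tvec'],float).ravel()
    c['M']=M;return c
def slopes(c,uv):
    K=np.array(c['mtx'],float);uv=np.asarray(uv,float).reshape(-1,2)
    d=(uv-K[:2,2])/[K[0,0],K[1,1]];x=d.copy()
    for _ in range(20): x=d/(1+c['k1']*(x**2).sum(1,keepdims=True))
    return np.c_[x,np.ones(len(x))]
def pts(c,uv):
    uv=np.asarray(uv,float).reshape(-1,2)
    z=c['z_map'][uv[:,1].astype(int),uv[:,0].astype(int)]
    p=slopes(c,uv)*z[:,None];return p@c['M'][:3,:3].T+c['M'][:3,3]
def plane(c,uv,h):
    d=slopes(c,uv)@c['M'][:3,:3].T;o=c['M'][:3,3]
    return o+d*((h-o[2])/d[:,2:])
def proj(c,P):
    p=(np.asarray(P,float).reshape(-1,3)-c['M'][:3,3])@c['M'][:3,:3]
    s=p[:,:2]/p[:,2:];s=s*(1+c['k1']*(s**2).sum(1,keepdims=True));K=np.array(c['mtx'],float)
    return s*[K[0,0],K[1,1]]+K[:2,2]
def save(c,n,crop=None,k=1):
    im=cv2.cvtColor(c['pixels'],cv2.COLOR_RGB2BGR)
    if crop: a,b,d,e=crop;im=im[b:e,a:d]
    cv2.imwrite('pics/'+n+'.png',cv2.resize(im,None,fx=k,fy=k,interpolation=cv2.INTER_CUBIC))
E
python3 - <<'E'
from h import *
a=cam('scene');b=cam('side')
im=np.vstack([a['pixels'],b['pixels']])
save(a,'scene',k=1.4);save(b,'side',k=1.4)
for c in(a,b):print(c['M'].round(2),c['mtx'],c['k1'],(c['z_map']>0).mean())
print(robot.state())
E
```

```text
pics
[[-7.40000e-01  4.30000e-01 -5.20000e-01  1.20613e+03]
 [ 6.80000e-01  4.80000e-01 -5.60000e-01  6.28500e+02]
 [ 0.00000e+00 -7.60000e-01 -6.50000e-01  8.77510e+02]
 [ 0.00000e+00  0.00000e+00  0.00000e+00  1.00000e+00]] [[408.41202487   0.         280.09567587]
 [  0.         408.41202487 208.73190817]
 [  0.           0.           1.        ]] -0.014740068324513873 0.9962585034013606
[[ 8.6000e-01 -3.5000e-01  3.7000e-01  2.3359e+02]
 [-5.1000e-01 -6.0000e-01  6.2000e-01 -6.5915e+02]
 [ 0.0000e+00 -7.2000e-01 -6.9000e-01  8.7930e+02]
 [ 0.0000e+00  0.0000e+00  0.0000e+00  1.0000e+00]] [[388.84246856   0.         274.64646644]
 [  0.         388.84246856 210.40872971]
 [  0.           0.           1.        ]] -0.09858637359925883 0.9959013605442177
{'clock': 0.1, 'q': array([ 1.13097610e+00,  2.38730478e-01, -1.41673755e-02,  1.31917291e+00,
       -7.76970334e-06,  1.57081302e+00]), 'joint_vel': array([-7.19547209e-04, -2.16303922e-03,  2.13179735e-03,  7.26730513e-05,
        2.38630502e-04, -4.79968551e-04]), 'joint_torque': array([-1.73580006e-04, -5.39720285e+01,  3.46999419e+01,  1.34479307e-02,
        1.01174114e-04,  1.73231626e-05]), 'tool_pos': array([223.38581224, 474.71694465, 238.73780938]), 'tcp_rot': array([[-9.04821118e-01,  4.25791566e-01, -5.35593282e-04],
       [ 4.25791903e-01,  9.04820379e-01, -1.15645007e-03],
       [-7.79097023e-06, -1.27443173e-03, -9.99999188e-01]]), 'contact_force': array([-0.14883114, -0.04403359, -0.45137322]), 'torque': array([-0.01993034, -0.03606375,  0.09355203]), 'finger_force': 0.0, 'opening': 85.40976477150691}
```

View pics/scene.png

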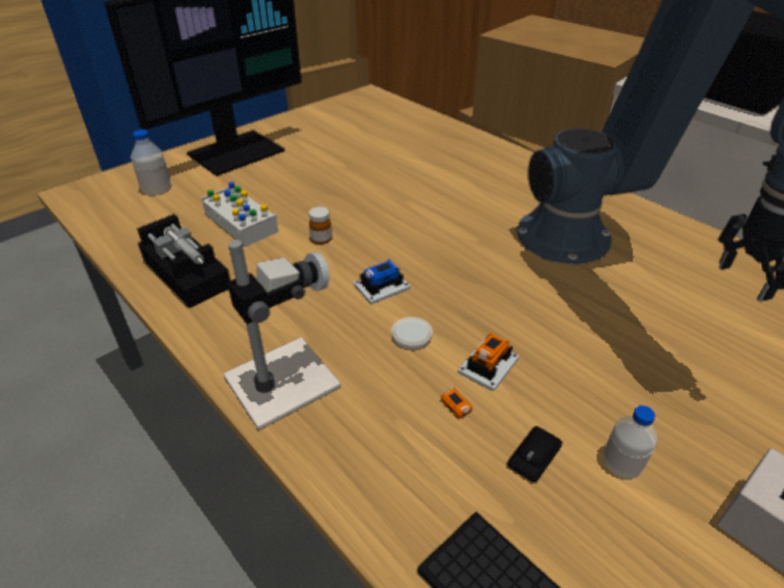

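View pics/side.png

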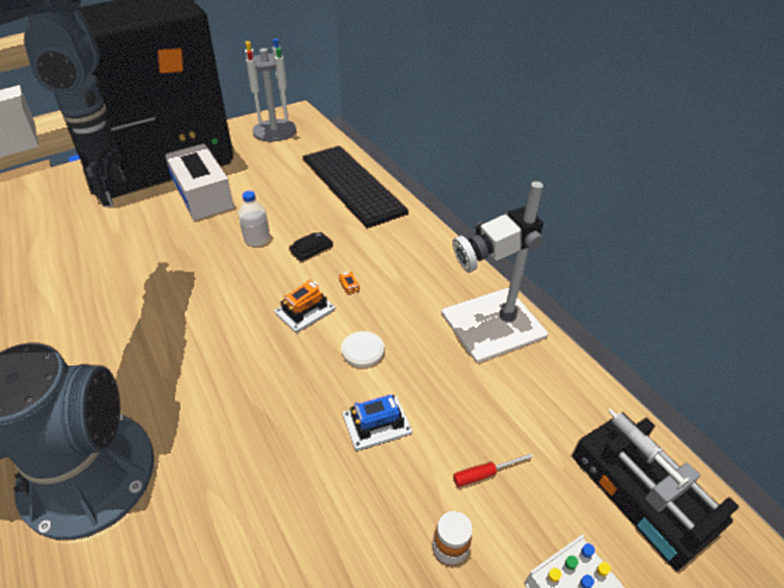

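Scene view: the large orange cartridge stands in its block at about (350,252) in original pixels (side view (216,213)). The lens ring is at (227,193), or (332,180) in the side view. Three things could be taken for the target: the large orange one at (350,252), the small orange one on the bench at (326,287), and the blue one in the other block at (272,197). I choose the large one in the block and check it in a crop.

Run:
```python
from h import *
a=cam('scene');b=cam('side')
A=cv2.resize(a['pixels'][220:290,310:390],None,fx=5,fy=5,interpolation=cv2.INTER_CUBIC)
B=cv2.resize(b['pixels'][185:255,180:260],None,fx=5,fy=5,interpolation=cv2.INTER_CUBIC)
C=cv2.resize(a['pixels'][165:235,155:255],None,fx=3.5,fy=3.5,interpolation=cv2.INTER_CUBIC)[:,:400]
D=cv2.resize(b['pixels'][130:200,310:410],None,fx=3.5,fy=3.5,interpolation=cv2.INTER_CUBIC)[:,:400]
C=np.pad(C,((0,0),(0,400-C.shape[1]),(0,0)));D=np.pad(D,((0,0),(0,400-D.shape[1]),(0,0)))
m=np.vstack([np.hstack([A,B]),np.hstack([C,D])])
cv2.imwrite('pics/m1.png',m[:600,:,::-1])
for n,c in(('scene',a),('side',b)):
    h=cv2.cvtColor(c['pixels'],cv2.COLOR_RGB2HSV)
    mk=((h[...,0]>5)&(h[...,0]<16)&(h[...,1]>200)&(h[...,2]>120)).astype(np.uint8)
    N,L,S,Ce=cv2.connectedComponentsWithStats(mk)
    for i in range(1,N):
        if S[i,4]>25:
            v,u=np.nonzero(L==i);P=pts(c,np.c_[u,v]);print(n,S[i],P.mean(0).round(1),np.percentile(P,[2,98],axis=0).round(1).tolist())
    # camera-ish: white points with z 180..330
    vv,uu=np.mgrid[0:420,0:560];P=pts(c,np.c_[uu.ravel(),vv.ravel()]).reshape(420,560,3)
    if n=='scene': reg=(slice(165,235),slice(155,255))
    else: reg=(slice(130,200),slice(310,410))
    np.save(n+'_P.npy',P)
    Q=P[reg];hh=h[reg]
    w=(hh[...,1]<50)&(hh[...,2]>150)&(Q[...,2]>120)
    N,L,S,Ce=cv2.connectedComponentsWithStats(w.astype(np.uint8))
    for i in range(1,N):
        if S[i,4]>15: q=Q[L==i];print(n,'white',S[i],q.mean(0).round(1),np.percentile(q,[2,98],axis=0).round(1).tolist())
    # base plate
    w=(h[...,1]<60)&(P[...,2]>8)&(P[...,2]<26)&(h[...,2]>110)
    N,L,S,Ce=cv2.connectedComponentsWithStats(w.astype(np.uint8))
    for i in range(1,N):
        if S[i,4]>150:
            q=P[L==i];r=cv2.minAreaRect(q[:,:2].astype(np.float32));print(n,'plate',S[i],q.mean(0).round(1),np.round(r[0],1),np.round(r[1],1),round(r[2],1))
```

```text
scene [339 237  24  23 196] [524.2 182.8  67.5] [[481.1, 145.3, 47.5], [551.1, 197.9, 69.1]]
scene [315 277  22  20 151] [649.1 200.1  24.3] [[623.7, 170.4, 10.5], [659.5, 223.0, 23.3]]
scene white [69 15 11 15 64] [751.1 -50.6 266.7] [[744.3, -74.4, 255.0], [757.8, -35.2, 274.3]]
scene white [ 29  19  29  15 266] [831.6 -65.7 285.1] [[802.7, -96.6, 275.2], [854.1, -46.7, 286.0]]
scene plate [253 200  40  16 196] [ 524.7 -147.    12.3] [ 523.  -148.6] [ 72.2 130.6] 49.8
scene plate [280 227  28  21 476] [574.3   5.   17.9] [572.5   1.5] [86.8 82. ] 44.5
scene plate [189 241  32  20 286] [ 805.6 -130.5   16.4] [ 806.9 -129.7] [45.5 94.1] 83.8
scene plate [328 252  43  26 288] [528.2 192.4  12.3] [515.3 172.7] [109.2  83.2] 10.5
scene plate [ 160  257   83   49 1769] [871.8 -49.5  15.8] [855.4 -76.6] [163.  179.3] 82.9
side [113  35  17  17 235] [467.2 852.2 362.1] [[440.1, 856.4, 328.5], [498.0, 873.4, 388.1]]
side [243 195   9  15  33] [631.3 199.7  16.2] [[620.5, 171.0, 5.1], [651.8, 220.0, 21.0]]
side [210 204  20  19 140] [515.  147.1  55.5] [[483.4, 141.3, 32.4], [547.9, 174.1, 64.2]]
side [429 340  11  13  67] [ 763.3 -491.6   43.7] [[768.7, -503.6, 19.0], [773.4, -476.2, 45.0]]
side white [70  0  8  4 28] [888.3 -83.2 354.6] [[878.5, -91.5, 353.2], [897.4, -75.1, 356.4]]
side white [ 34  23  28  20 330] [820.6 -80.5 281.1] [[797.3, -102.0, 267.4], [865.5, -49.4, 284.6]]
side white [ 15  38  16  21 124] [743.2 -84.5 266.5] [[739.8, -99.7, 241.9], [756.0, -47.6, 271.9]]
side plate [ 315  206   76   53 2071] [842.4 -85.6  14. ] [853.3 -79.1] [163.1 182.6] 83.2
side plate [196 215  43  21 239] [502.5 148.   10.8] [512.4 167.5] [109.9  83. ] 9.6
side plate [244 237  30  24 592] [567.7  -2.1  15.6] [5.686e+02 3.000e-01] [90.7 84.9] 59.8
side plate [245 284  49  37 440] [ 493.7 -185.2   11.4] [ 506.3 -169.7] [ 83.9 110.7] 78.5
side plate [ 18 364  70  19 548] [-37.1 -93.4  12.1] [-37.8 -93.9] [ 43.9 168.8] 65.0
```

View pics/m1.png

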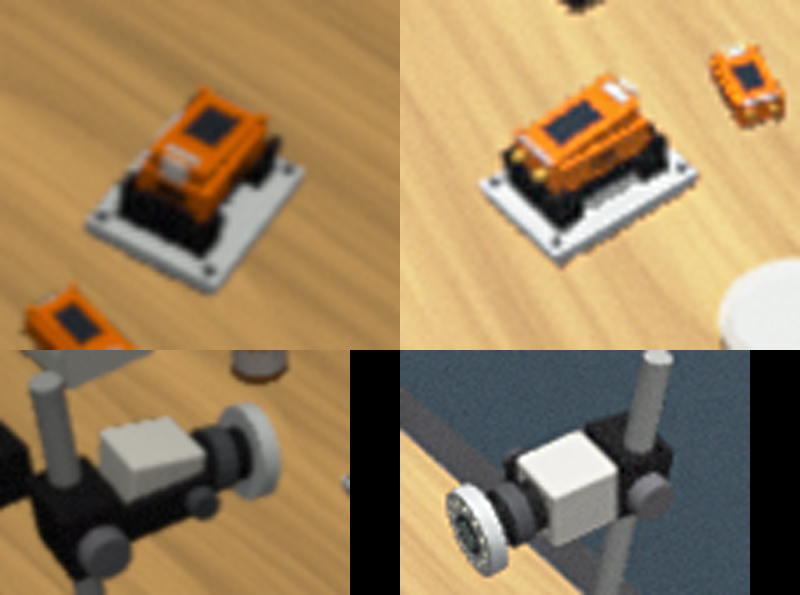

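The crop confirms the choice: the large orange cartridge in its block, lid ajar, white tongue at the +x end and brass stubs at the robot end, yaw about 10°. The ring light front faces the robot. Next I work out the numbers for a hover over the cartridge.

```bash
cat >> h.py <<'E'
def cmd(R,p,s=None):
    "tool-frame shift in 30mm units (after turning to R) and turn in .08rad units"
    s=s or robot.state();R0=np.array(s['tcp_rot']);d=np.array(p,float)-s['tool_pos']
    rv=cv2.Rodrigues(R0.T@R)[0].ravel()/.08
    print('turn',rv.round(2),'shift-now',(R0.T@d/30).round(2),'shift-after',(R.T@d/30).round(2))
def rot(yaw,pitch=0):
    "tool rotation for cartridge axes yaw (deg), nose-up pitch (deg): tool x=-cx, y=cy, z=-cz"
    y,q=np.radians([yaw,pitch]);cx=np.array([np.cos(q)*np.cos(y),np.cos(q)*np.sin(y),np.sin(q)])
    cy=np.array([-np.sin(y),np.cos(y),0]);return np.c_[-cx,cy,-np.cross(cx,cy)]
E
python3 - <<'E'
from h import *
print([x for x in dir(robot) if x[0]!='_'],robot.tcp_to_tips)
w=eyes.camera('wrist');print(np.round(w['mount'],3),w['mtx'],w['k1'])
cmd(rot(10),[500,170,230])
P=np.load('side_P.npy')[130:200,310:410];
c=cam('side');im=c['pixels'][130:200,310:410]
h=cv2.cvtColor(im,cv2.COLOR_RGB2HSV)
w=(h[...,1]<60)&(h[...,2]>130);w[:,34:]=0
q=P[w];print(len(q))
m=np.median(q,axis=0)
for _ in range(5):
    U,S,V=np.linalg.svd(q-q.mean(0));n=V[2]*np.sign(V[2][0]);e=(q-q.mean(0))@n;q=q[abs(e)<max(2.5*np.median(abs(e)),2)]
print(len(q),q.mean(0),n,np.degrees([np.arctan2(n[1],n[0]),np.arcsin(n[2])]),S/np.sqrt(len(q)),q.min(0),q.max(0))
# white head box top face: normal
for n_,reg in(('scene',(165,235,155,255)),('side',(130,200,310,410))):
    Q=np.load(n_+'_P.npy')[reg[0]:reg[1],reg[2]:reg[3]];hh=cv2.cvtColor(cam(n_)['pixels'],cv2.COLOR_RGB2HSV)[reg[0]:reg[1],reg[2]:reg[3]]
    m=(hh[...,1]<50)&(hh[...,2]>150)&(Q[...,2]>262)&(Q[...,0]>790)&(Q[...,0]<870)
    t=Q[m]
    for _ in range(6):
        U,S,V=np.linalg.svd(t-t.mean(0),full_matrices=False);n=V[2]*np.sign(V[2][2]);e=(t-t.mean(0))@n;t=t[abs(e)<max(2*np.median(abs(e)),1.5)]
    print('boxtop',len(t),t.mean(0).round(1),n.round(3),S/np.sqrt(len(t)))
E
```

```text
['Unreachable', 'state', 'tcp_to_tips'] 8.0
[[-0.00000e+00 -9.61000e-01 -2.77000e-01  6.94490e+01]
 [ 1.00000e+00  0.00000e+00 -1.00000e-03 -7.08000e-01]
 [ 1.00000e-03 -2.77000e-01  9.61000e-01 -1.34379e+02]
 [ 0.00000e+00  0.00000e+00  0.00000e+00  1.00000e+00]] [[320.03898434   0.         274.95838309]
 [  0.         320.03898434 214.69629933]
 [  0.           0.           1.        ]] -0.055385344678455996
turn [-0.01 -0.   -7.68] shift-now [-12.67  -5.27   0.3 ] shift-after [ -7.31 -11.61   0.3 ]
171
146 [761.50830638 -62.89692191 242.59421265] [ 0.85029449 -0.24747854  0.46449289] [-16.22765736  27.67740802] [257.60009885  18.2354508    4.39006429] [ 233.59477809 -659.15253971 -755.76420756] [1618.79440671 1029.75324941  879.29687225]
boxtop 216 [827.8 -71.  280.4] [-0.184  0.028  0.983] [15.18702436 14.40050612  0.7625437 ]
boxtop 196 [822.9 -76.  277.9] [-0.196  0.027  0.98 ] [15.57659697 15.16212646  0.73101715]
```

Call:
carry_out([
  [0,0,0,0,0,-0.96],
  [0,0,0,0,0,-0.96],
  [0,0,0,0,0,-0.96],
  [0,0,0,0,0,-0.96],
  [0,0,0,0,0,-0.96],
  [0,0,0,0,0,-0.96],
  [0,0,0,0,0,-0.96],
  [0,0,0,0,0,-0.96],
], claw=1, force=50)

```text
clock: 1.07
tool_pos: [223.5, 475.0, 239.3]
tcp_rot: [[-0.984, -0.177, -0.0], [-0.177, 0.984, -0.0], [0.0, -0.0, -1.0]]
contact_force: [0.0, 0.5, -0.6]
opening: -0.2
finger_force: 0.0
```

Call:
carry_out([
  [-0.55,-0.97,0,0,0,0],
  [-0.55,-0.97,0,0,0,0],
  [-0.55,-0.97,0,0,0,0],
  [-0.55,-0.97,0,0,0,0],
  [-0.55,-0.97,0,0,0,0],
  [-0.55,-0.97,0,0,0,0],
  [-0.55,-0.97,0,0,0,0],
  [-0.55,-0.97,0,0,0,0],
  [-0.55,-0.97,0,0,0,0],
  [-0.55,-0.97,0,0,0,0],
  [-0.55,-0.97,0,0,0,0],
  [-0.55,-0.97,0,0,0,0],
])

```text
clock: 2.07
tool_pos: [480.0, 164.0, 239.4]
tcp_rot: [[-0.985, -0.174, 0.0], [-0.174, 0.985, 0.0], [-0.0, -0.0, -1.0]]
contact_force: [-0.0, 0.6, -0.5]
opening: -0.4
finger_force: 0.0
```

Call:
carry_out([
  [0,0,0,0,0,0],
  [0,0,0,0,0,0],
  [0,0,0,0,0,0],
])

```text
clock: 2.32
tool_pos: [479.0, 165.4, 239.2]
tcp_rot: [[-0.985, -0.173, -0.001], [-0.173, 0.985, 0.0], [0.001, 0.0, -1.0]]
contact_force: [0.0, 0.4, 0.6]
opening: -0.2
finger_force: 0.0
```

Run:
```python
from h import *
c=cam('wrist');save(c,'w1',k=1.4)
s=robot.state();print(s['tool_pos'],s['tcp_rot'].round(3),s['contact_force'],s['clock'])
import pickle;pickle.dump(c,open('w1.pkl','wb'))
vv,uu=np.mgrid[0:420,0:560];P=pts(c,np.c_[uu.ravel(),vv.ravel()]).reshape(420,560,3)
h=cv2.cvtColor(c['pixels'],cv2.COLOR_RGB2HSV)
w=(h[...,1]<60)&(abs(P[...,2]-12)<6)&(h[...,2]>110)
N,L,S,_=cv2.connectedComponentsWithStats(w.astype(np.uint8))
for i in range(1,N):
    if S[i,4]>400:
        v,u=np.nonzero(L==i);q=plane(c,np.c_[u,v],12);r=cv2.minAreaRect(q[:,:2].astype(np.float32));print('plate',S[i],P[L==i].mean(0).round(1),np.round(r[0],1),np.round(r[1],1),round(r[2],1))
mk=((h[...,0]>4)&(h[...,0]<17)&(h[...,1]>190)&(h[...,2]>90)).astype(np.uint8)
N,L,S,_=cv2.connectedComponentsWithStats(mk)
for i in range(1,N):
    if S[i,4]>100: q=P[L==i];print('or',S[i],q.mean(0).round(1),np.percentile(q,[1,99],axis=0).round(1).tolist())
```

```text
[478.67312486 165.88352701 239.25035384] [[-0.985 -0.174 -0.   ]
 [-0.174  0.985  0.   ]
 [ 0.     0.    -1.   ]] [0.05173623 0.06869521 0.33219788] 2.3667
plate [   0  118   34   98 1574] [ 504.8 -138.2   11.7] [ 510.6 -146.8] [ 41.1 109.6] 79.3
plate [ 239  168   71   91 2203] [501.1 172.9  11.6] [512.6 169.4] [109.2  82.6] 11.0
plate [  91  201   75   71 2782] [566.8   1.3  16.6] [571.4  -1.2] [90.1 90.7] 66.7
plate [  20  342   49   41 1018] [ 782.2 -125.3   15.3] [ 781.3 -133.9] [52.  98.3] 40.4
```

View pics/w1.png

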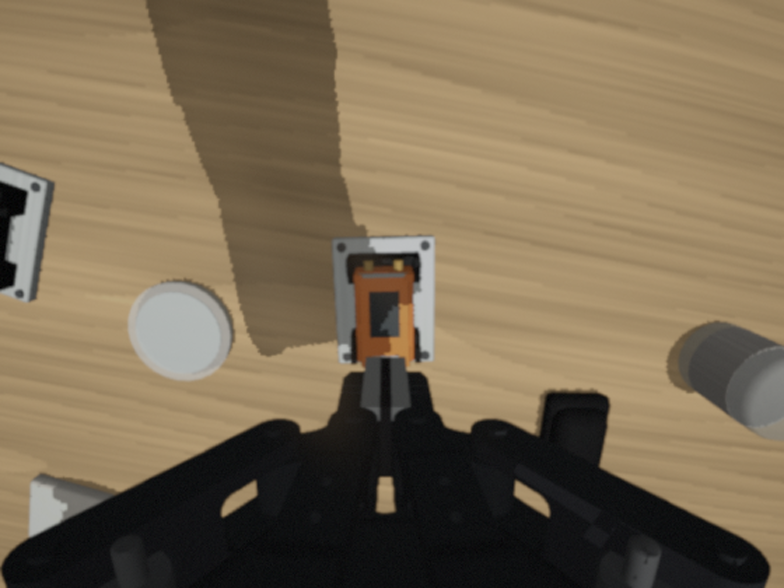

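The wrist view shows the cartridge at about (274,222) in original pixels, hinge with brass stubs at the top (274,189), with the closed fingers hiding the latch end. The block is at (512.6,169.4), yaw about 10.5°.

Run:
```python
from h import *
import pickle;c=pickle.load(open('w1.pkl','rb'))
vv,uu=np.mgrid[0:420,0:560];P=pts(c,np.c_[uu.ravel(),vv.ravel()]).reshape(420,560,3)
h=cv2.cvtColor(c['pixels'],cv2.COLOR_RGB2HSV)
mk=(h[...,0]<18)&(h[...,1]>170)&(h[...,2]>50)&(P[...,2]>35)&(P[...,2]<85)
mk[:, :240]=0;mk[:,310:]=0
q=P[mk];y=np.radians(10.5);C=np.array([512.6,169.4,0]);Rz=np.array([[np.cos(y),-np.sin(y),0],[np.sin(y),np.cos(y),0],[0,0,1]])
l=(q-C)@Rz;print(len(q),np.percentile(l,[1,50,99],axis=0).round(1))
e=[]
for a in range(-36,34,6):
    k=l[(l[:,0]>=a)&(l[:,0]<a+6)]
    if len(k)>10: lo,hi=np.percentile(k[:,1],[1,99]);print(a+3,len(k),lo.round(1),hi.round(1),((lo+hi)/2).round(1),np.median(k[:,2]).round(1))
cmd(rot(10.5),[C[0]+24*np.cos(y),C[1]+24*np.sin(y),85])
```

```text
750 [[-34.6 -21.3  42.7]
 [  4.4 -13.5  61.3]
 [ 32.   20.1  66.6]]
-33 48 -21.3 20.4 -0.5 56.6
-27 70 -21.2 22.5 0.7 58.0
-21 71 -19.8 19.5 -0.1 58.9
-15 61 -20.0 18.5 -0.7 59.4
-9 48 -20.2 18.5 -0.8 60.6
-3 45 -20.3 -11.5 -15.9 61.5
3 45 -20.3 -11.6 -16.0 62.4
9 46 -21.3 -11.7 -16.5 63.2
15 121 -21.8 2.6 -9.6 63.8
21 132 -20.9 3.6 -8.6 64.9
27 48 -21.7 -1.6 -11.6 64.9
33 15 -21.3 -16.7 -19.0 53.3
turn [ 0.   -0.01 -0.1 ] shift-now [-1.94 -0.08  5.14] shift-after [-1.93 -0.09  5.14]
```

Call:
carry_out([
  [-0.65,-0.03,0,0,0,-0.1],
  [-0.65,-0.03,0.6,0,0,0],
  [-0.65,-0.03,0.9,0,0,0],
  [0,0,0.9,0,0,0],
  [0,0,0.9,0,0,0],
  [0,0,0.9,0,0,0],
  [0,0,0.8,0,0,0],
  [0,0,0,0,0,0],
  [0,0,0,0,0,0],
])

```text
clock: 3.12
tool_pos: [535.9, 174.1, 88.9]
tcp_rot: [[-0.983, -0.183, -0.002], [-0.183, 0.983, -0.001], [0.002, -0.0, -1.0]]
contact_force: [-0.7, 0.0, 1.1]
opening: -0.2
finger_force: 0.0
```

Call:
carry_out([
  [0,0,0.1,0,0,0],
  [0,0,0.1,0,0,0],
  [0,0,0.1,0,0,0],
  [0,0,0.1,0,0,0],
  [0,0,0.1,0,0,0],
  [0,0,0,0,0,0],
  [0,0,0,0,0,0],
])

```text
clock: 3.7
tool_pos: [537.2, 173.2, 74.3]
tcp_rot: [[-0.983, -0.181, -0.0], [-0.181, 0.983, -0.0], [0.0, -0.0, -1.0]]
contact_force: [-0.2, 0.4, -1.0]
opening: -0.0
finger_force: 0.0
```

Call:
carry_out([
  [0,0,0.07,0,0,0],
  [0,0,0.07,0,0,0],
  [0,0,0.07,0,0,0],
  [0,0,0.03,0,0,0],
  [0,0,0,0,0,0],
  [0,0,0,0,0,0],
])

```text
clock: 4.2
tool_pos: [536.9, 173.2, 66.9]
tcp_rot: [[-0.983, -0.182, -0.001], [-0.182, 0.983, -0.0], [0.001, -0.0, -1.0]]
contact_force: [-0.1, 0.5, 0.0]
opening: -0.1
finger_force: 0.1
```

Call:
carry_out([
  [0,0,0.04,0,0,0],
  [0,0,0,0,0,0],
  [0,0,0,0,0,0],
])

```text
clock: 4.45
tool_pos: [536.9, 173.2, 65.9]
tcp_rot: [[-0.983, -0.182, -0.0], [-0.182, 0.983, -0.0], [0.001, -0.0, -1.0]]
contact_force: [-1.0, 0.8, 2.0]
opening: 0.1
finger_force: 1.1
```

Call:
carry_out([
  [0,0,0.05,0,0,0],
  [0,0,0,0,0,0],
  [0,0,0,0,0,0],
])

```text
clock: 4.7
tool_pos: [537.0, 173.3, 65.2]
tcp_rot: [[-0.983, -0.182, 0.0], [-0.182, 0.983, 0.0], [-0.0, 0.0, -1.0]]
contact_force: [-3.2, -2.1, 10.2]
opening: -0.2
finger_force: 5.8
```

Call:
carry_out([
  [0,0,0.04,0,0,0],
  [0,0,0,0,0,0],
  [0,0,0,0,0,0],
])

```text
clock: 4.95
tool_pos: [537.1, 173.3, 64.8]
tcp_rot: [[-0.983, -0.182, 0.001], [-0.182, 0.983, 0.0], [-0.001, 0.0, -1.0]]
contact_force: [-5.6, -1.8, 18.9]
opening: 0.5
finger_force: 9.4
```

Contact became hard at z≈65, so the lid should be shut. I raise, back off and check it.

Call:
carry_out([
  [0,0,-0.5,0,0,0],
  [0,0,-0.9,0,0,0],
  [0,0,-0.9,0,0,0],
  [0.6,0,-0.9,0,0,0],
  [0.9,0,-0.6,0,0,0],
  [0.9,0,0,0,0,0],
  [0.6,0,0,0,0,0],
  [0,0,0,0,0,0],
  [0,0,0,0,0,0],
  [0,0,0,0,0,0],
])

```text
clock: 5.78
tool_pos: [449.3, 157.2, 177.3]
tcp_rot: [[-0.983, -0.182, 0.001], [-0.182, 0.983, 0.0], [-0.001, -0.0, -1.0]]
contact_force: [0.6, 0.2, -0.1]
opening: -0.3
finger_force: 0.0
```

Call:
carry_out([
  [0,0,0,0,0,0],
  [0,0,0,0,0,0],
  [0,0,0,0,0,0],
], claw=0)

```text
clock: 6.03
tool_pos: [449.2, 157.1, 176.8]
tcp_rot: [[-0.983, -0.181, -0.001], [-0.181, 0.983, -0.0], [0.001, -0.0, -1.0]]
contact_force: [-0.5, -0.2, -0.7]
opening: 35.6
finger_force: 0.0
```

Run:
```python
from h import *
c=cam('wrist');save(c,'w2',k=1.4)
s=robot.state();print(s['tool_pos'],s['tcp_rot'].round(3),s['clock'])
vv,uu=np.mgrid[0:420,0:560];P=pts(c,np.c_[uu.ravel(),vv.ravel()]).reshape(420,560,3)
h=cv2.cvtColor(c['pixels'],cv2.COLOR_RGB2HSV)
y=np.radians(10.5);C=np.array([512.6,169.4,0]);Rz=np.array([[np.cos(y),-np.sin(y),0],[np.sin(y),np.cos(y),0],[0,0,1]])
l=(P-C)@Rz
near=(abs(l[...,0])<45)&(abs(l[...,1])<30)
q=l[near&(l[...,2]>50)&(l[...,2]<75)&(h[...,1]>170)]
print(len(q))
for a in range(-42,42,6):
    k=q[(q[:,0]>=a)&(q[:,0]<a+6)]
    if len(k)>10: lo,hi=np.percentile(k[:,1],[1,99]);print(a+3,len(k),lo.round(1),hi.round(1),((lo+hi)/2).round(1),np.median(k[:,2]).round(1))
print('x',np.percentile(q[:,0],[.5,99.5]))
w=(h[...,1]<60)&(abs(P[...,2]-12)<6)&(h[...,2]>90)&(abs(l[...,0])<75)&(abs(l[...,1])<60)
v,u=np.nonzero(w);g=plane(c,np.c_[u,v],12);r=cv2.minAreaRect(g[:,:2].astype(np.float32));print('plate',np.round(r[0],1),np.round(r[1],1),round(r[2],1))
```

```text
[449.04932505 157.00765546 176.84591569] [[-0.983 -0.181 -0.001]
 [-0.181  0.983 -0.   ]
 [ 0.001 -0.    -1.   ]] 6.0833
744
-33 124 -21.7 19.9 -0.9 52.6
-27 151 -20.1 5.5 -7.3 57.6
-21 142 -20.2 6.4 -6.9 57.5
-15 62 -20.3 -11.9 -16.1 57.2
-9 60 -19.9 -12.3 -16.1 57.4
-3 52 -19.8 -11.5 -15.6 57.4
3 64 -20.7 21.6 0.5 56.7
9 20 -20.8 21.7 0.5 53.1
15 15 -15.6 21.8 3.1 52.8
21 17 -21.1 21.1 -0.0 53.5
27 23 -14.0 21.1 3.6 53.5
33 14 17.4 21.2 19.3 53.8
x [-34.89575821  32.97059922]
plate [513.2 169.5] [110.5  82.9] 11.8
```

View pics/w2.png

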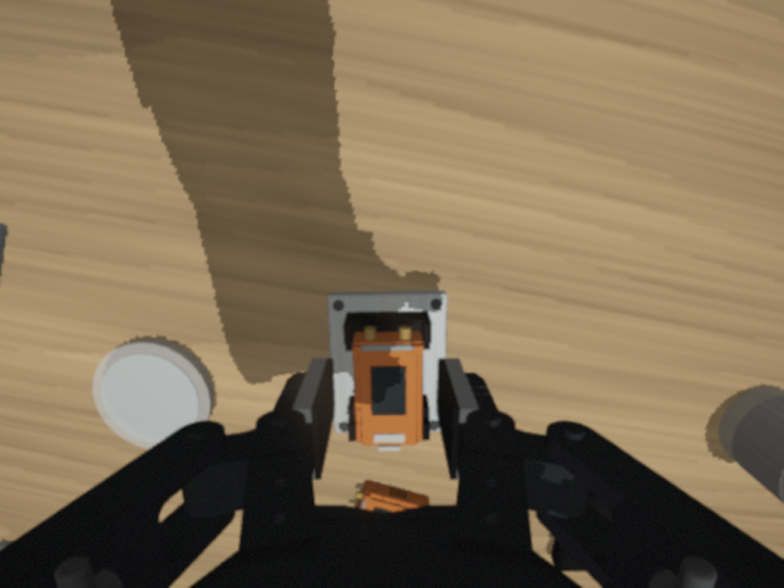

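The lid is flat at z≈57.5 mm over its visible length, so it's shut. Before gripping I take a close wrist look at the lens, since its pose decides the final placing.

Run:
```python
from h import *
s=robot.state()
R=rot(-7.5,50);cmd(rot(-7.5),s['tool_pos']);print((cv2.Rodrigues(rot(-7.5).T@R)[0].ravel()/.08).round(2))
print('shift in yawed frame',(rot(-7.5).T@(np.array([600,-50,230])-s['tool_pos'])/30).round(2))
```

```text
turn [-0.   -0.01  3.92] shift-now [0. 0. 0.] shift-after [0. 0. 0.]
[ -0.   -10.91   0.  ]
shift in yawed frame [-5.89 -6.18 -1.77]
```

Call:
carry_out([
  [0,0,-0.9,0,0,0.98],
  [0,0,-0.87,0,0,0.98],
  [0,0,0,0,0,0.98],
  [0,0,0,0,0,0.98],
  [-0.74,-0.77,0,0,0,0],
  [-0.74,-0.77,0,0,0,0],
  [-0.74,-0.77,0,0,0,0],
  [-0.74,-0.77,0,0,0,0],
  [-0.74,-0.77,0,0,0,0],
  [-0.74,-0.77,0,0,0,0],
  [-0.74,-0.77,0,0,0,0],
  [-0.74,-0.77,0,0,0,0],
])

```text
clock: 7.08
tool_pos: [601.6, -51.0, 230.0]
tcp_rot: [[-0.991, 0.131, -0.0], [0.131, 0.991, -0.0], [0.0, -0.0, -1.0]]
contact_force: [-0.2, 0.0, 0.7]
opening: 85.6
finger_force: 0.0
```

Call:
carry_out([
  [0,0,0,0,-0.91,0],
  [0,0,0,0,-0.91,0],
  [0,0,0,0,-0.91,0],
  [0,0,0,0,-0.91,0],
  [0,0,0,0,-0.91,0],
  [0,0,0,0,-0.91,0],
  [0,0,0,0,-0.91,0],
  [0,0,0,0,-0.91,0],
  [0,0,0,0,-0.91,0],
  [0,0,0,0,-0.91,0],
  [0,0,0,0,-0.91,0],
  [0,0,0,0,-0.9,0],
])

```text
clock: 8.08
tool_pos: [600.3, -49.5, 231.0]
tcp_rot: [[-0.634, 0.131, 0.762], [0.084, 0.991, -0.101], [-0.769, -0.0, -0.64]]
contact_force: [0.6, -0.1, -0.8]
opening: 85.2
finger_force: 0.0
```

Call:
carry_out([
  [0,0,0,0,0,0],
  [0,0,0,0,0,0],
  [0,0,0,0,0,0],
  [0,0,0,0,0,0],
])

```text
clock: 8.42
tool_pos: [602.1, -49.6, 231.7]
tcp_rot: [[-0.637, 0.131, 0.76], [0.084, 0.991, -0.1], [-0.766, 0.0, -0.642]]
contact_force: [-0.2, -0.0, 0.2]
opening: 85.4
finger_force: 0.0
```

Run:
```python
from h import *
import pickle
c=cam('wrist');save(c,'w3',k=1.4);pickle.dump(c,open('w3.pkl','wb'))
s=robot.state();print(s['tool_pos'],s['tcp_rot'].round(3),s['q'].round(2),s['clock'])
```

```text
[602.06050087 -49.58448504 231.59681453] [[-0.637  0.131  0.76 ]
 [ 0.084  0.991 -0.1  ]
 [-0.766  0.    -0.642]] [-0.05 -0.06 -0.82 -0.06 -0.06  0.05] 8.4667
```

View pics/w3.png

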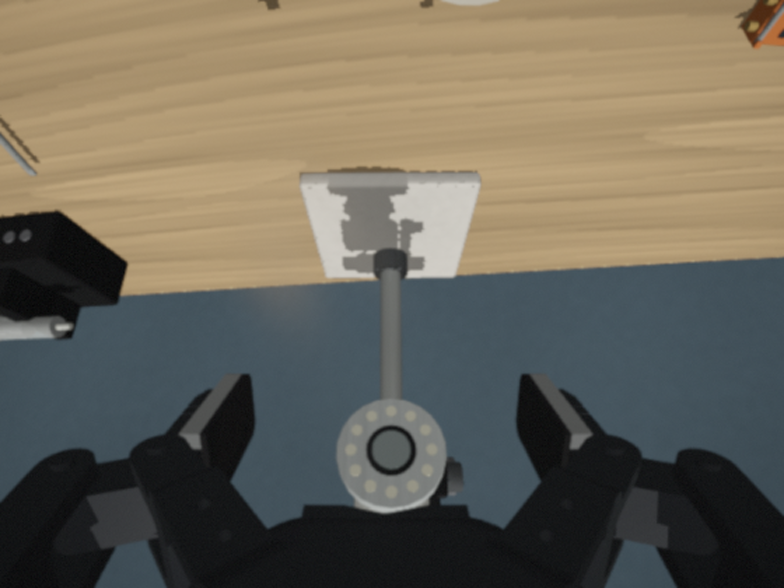

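The wrist view is upside down. It shows the whole ring light at (279,323) in original pixels with the lens glass inside at (280,321), clear between the open fingers. I fit the ring's plane and centre.

Run:
```python
from h import *
import pickle;c=pickle.load(open('w3.pkl','rb'))
vv,uu=np.mgrid[0:420,0:560];P=pts(c,np.c_[uu.ravel(),vv.ravel()]).reshape(420,560,3)
g=c['pixels'].min(2)
near=(abs(uu-279)<42)&(abs(vv-323)<42)&(P[...,0]<775)&(P[...,0]>720)&(P[...,2]>180)
w=near&(g>100);q=P[w]
for _ in range(8):
    m=q.mean(0);U,S,V=np.linalg.svd(q-m,full_matrices=False);n=V[2]*np.sign(V[2][0]);e=(q-m)@n;q=q[abs(e)<max(2.2*np.median(abs(e)),1)]
print(len(q),m.round(1),n.round(3),'yaw,pitch',np.degrees([np.arctan2(n[1],n[0]),np.arcsin(n[2])]).round(2),'rms',e.std().round(2))
# outer edge: pixels on plane
d=slopes(c,np.c_[uu.ravel(),vv.ravel()])@c['M'][:3,:3].T;o=c['M'][:3,3]
X=(o+d*(((m-o)@n)/(d@n))[:,None]).reshape(420,560,3)
err=abs((P-m)@n);mask=(near&(err<4)).astype(np.uint8)
cn,_=cv2.findContours(mask,cv2.RETR_EXTERNAL,cv2.CHAIN_APPROX_NONE);k=max(cn,key=cv2.contourArea)[:,0]
yv=np.cross([0,0,1],n);yv/=np.linalg.norm(yv);zv=np.cross(n,yv)
pl=X[k[:,1],k[:,0]]-m;ab=np.c_[pl@yv,pl@zv]
def circ(ab):
    A=np.c_[2*ab,np.ones(len(ab))];s=np.linalg.lstsq(A,(ab**2).sum(1),rcond=None)[0];return s[:2],np.sqrt(s[2]+s[:2]@s[:2])
cc,r=circ(ab);t=abs(np.linalg.norm(ab-cc,axis=1)-r)<1.5;cc,r=circ(ab[t])
L=m+cc[0]*yv+cc[1]*zv;print('ring centre',L.round(1),'r',r.round(1))
# glass: dark disc
gl=near&(np.linalg.norm(P-L,axis=2)<13)
print('glass depth offset along n',np.median((P[gl]-L)@n),np.percentile((P[gl]-L)@n,[5,25,75,95]))
# dark inner contour centre
db=near&(g<70)&(np.linalg.norm(X-L,axis=2)<22);print('inner',X[db].mean(0).round(1),db.sum())
# base plate yaw
pm=(abs(P[...,2]-16)<5)&(P[...,0]>740)&(abs(P[...,1]+70)<130)&(g>60)&(np.ptp(c['pixels'].astype(int),axis=2)<40)
v,u=np.nonzero(pm);gq=plane(c,np.c_[u,v],16);print('base',cv2.minAreaRect(gq[:,:2].astype(np.float32)))
```

```text
2855 [748.1 -66.  237.8] [ 0.973 -0.116  0.198] yaw,pitch [-6.8  11.43] rms 0.52
ring centre [748.3 -66.2 236.4] r 34.2
glass depth offset along n -1.4157778304625428 [-2.6646406  -1.88061274 -0.94175387 -0.17154994]
inner [748.3 -66.4 236.4] 415
base ((1203.17578125, -54.92436218261719), (908.144287109375, 203.29466247558594), 1.650609016418457)
```

Call:
carry_out([
  [0,0,0,0,0.91,0],
  [0,0,0,0,0.91,0],
  [0,0,0,0,0.91,0],
  [0,0,0,0,0.91,0],
  [0,0,0,0,0.91,0],
  [0,0,0,0,0.91,0],
  [0,0,0,0,0.91,0],
  [0,0,0,0,0.91,0],
  [0,0,0,0,0.91,0],
  [0,0,0,0,0.91,0],
  [0,0,0,0,0.91,0],
  [0,0,0,0,0.9,0],
])

```text
clock: 9.47
tool_pos: [601.4, -49.5, 231.5]
tcp_rot: [[-0.991, 0.131, -0.002], [0.131, 0.991, 0.0], [0.003, 0.0, -1.0]]
contact_force: [0.2, -0.4, 0.3]
opening: 85.3
finger_force: 0.0
```

Call:
carry_out([
  [0.5,0.86,0,0,0,0],
  [0.5,0.86,0,0,0,0],
  [0.5,0.86,0,0,0,0],
  [0.5,0.86,0,0,0,0],
  [0.5,0.86,0,0,0,0],
  [0.5,0.86,0,0,0,0],
  [0.5,0.86,0,0,0,0],
  [0.4,0.86,0,0,0,0],
  [0,0,0,0,0,-0.98],
  [0,0,0,0,0,-0.98],
  [0,0,0,0,0,-0.98],
  [0,0,0,0,0,-0.98],
])

```text
clock: 10.47
tool_pos: [512.2, 171.0, 231.0]
tcp_rot: [[-0.983, -0.186, 0.0], [-0.186, 0.983, 0.0], [-0.0, -0.0, -1.0]]
contact_force: [0.8, 0.1, 0.1]
opening: 85.3
finger_force: 0.0
```

Run:
```python
from h import *
s=robot.state();print(s['tool_pos'],s['clock']);cmd(rot(10.7),[513.0,169.5,29])
```

```text
[512.15236454 171.02222594 231.04709431] 10.4667
turn [-0.  0.  0.] shift-now [-0.02 -0.06  6.73] shift-after [-0.02 -0.06  6.73]
```

Call:
carry_out([
  [-0.02,-0.06,0,0,0,0],
  [0,0,0.9,0,0,0],
  [0,0,0.9,0,0,0],
  [0,0,0.9,0,0,0],
  [0,0,0.9,0,0,0],
  [0,0,0.9,0,0,0],
  [0,0,0.7,0,0,0],
  [0,0,0.5,0,0,0],
  [0,0,0.5,0,0,0],
  [0,0,0,0,0,0],
  [0,0,0,0,0,0],
])

```text
clock: 11.38
tool_pos: [512.6, 168.6, 44.2]
tcp_rot: [[-0.984, -0.18, -0.001], [-0.18, 0.984, -0.001], [0.001, -0.0, -1.0]]
contact_force: [0.2, 0.4, -0.9]
opening: 85.3
finger_force: 0.0
```

Call:
carry_out([
  [0,0,0.2,0,0,0],
  [0,0,0.2,0,0,0],
  [0,0,0.13,0,0,0],
  [0,0,0,0,0,0],
  [0,0,0,0,0,0],
])

```text
clock: 11.8
tool_pos: [512.4, 168.7, 28.4]
tcp_rot: [[-0.983, -0.181, -0.0], [-0.181, 0.983, -0.0], [0.0, -0.0, -1.0]]
contact_force: [0.7, 0.0, 0.5]
opening: 85.3
finger_force: 0.0
```

Call:
carry_out([
  [0,0,0,0,0,0],
  [0,0,0,0,0,0],
  [0,0,0,0,0,0],
  [0,0,0,0,0,0],
  [0,0,0,0,0,0],
  [0,0,0,0,0,0],
  [0,0,0,0,0,0],
  [0,0,0,0,0,0],
], claw=1, force=40)

```text
clock: 12.47
tool_pos: [512.6, 169.3, 28.8]
tcp_rot: [[-0.983, -0.182, 0.0], [-0.182, 0.983, 0.001], [-0.0, 0.001, -1.0]]
contact_force: [-2.7, 3.1, 4.6]
opening: 43.4
finger_force: 41.5
```

Call:
carry_out([
  [0,0,-0.15,0,0,0],
  [0,0,-0.3,0,0,0],
  [0,0,-0.5,0,0,0],
  [0,0,-0.7,0,0,0],
  [0,0,-0.8,0,0,0],
  [0,0,-0.8,0,0,0],
  [0,0,-0.8,0,0,0],
  [0,0,-0.8,0,0,0],
  [0,0,-0.6,0,0,0],
  [0,0,-0.3,0,0,0],
  [0,0,0,0,0,0],
  [0,0,0,0,0,0],
])

```text
clock: 13.47
tool_pos: [512.5, 168.5, 200.7]
tcp_rot: [[-0.983, -0.181, 0.0], [-0.181, 0.983, -0.001], [-0.0, -0.001, -1.0]]
contact_force: [0.2, -0.2, -2.2]
opening: 43.3
finger_force: 41.4
```

Run:
```python
from h import *
c=cam('wrist');s=robot.state();save(c,'w4',(180,180,380,420),2.5);print(s['tool_pos'],s['opening'],s['finger_force'],s['clock'])
R=rot(-6.9);cmd(R,s['tool_pos']);R2=rot(-6.9,11.4);print((cv2.Rodrigues(R.T@R2)[0].ravel()/.08).round(2))
n=-R2[:,0];f=np.array([748.3,-66.2,236.4])-n*101.4;mid=f-36*n;print('focus',f,'mid',mid)
tcp=mid+R2[:,2]*14;print('tcp',tcp,'shift yawed',(R.T@(tcp-s['tool_pos'])/30).round(2))
vv,uu=np.mgrid[0:420,0:560];P=pts(c,np.c_[uu.ravel(),vv.ravel()]).reshape(420,560,3)
l=(P-s['tool_pos'])@np.array(s['tcp_rot'])
h=cv2.cvtColor(c['pixels'],cv2.COLOR_RGB2HSV)
m=(h[...,0]<18)&(h[...,1]>165)&(h[...,2]>50)&(abs(l[...,0])<45)&(abs(l[...,1])<30)&(abs(l[...,2])<60)
q=l[m];print(len(q))
for a in range(-42,42,7):
    k=q[(q[:,0]>=a)&(q[:,0]<a+7)]
    if len(k)>8: print(a+3.5,len(k),np.percentile(k[:,1],[1,99]).round(1),np.percentile(k[:,2],[5,50,95]).round(1))
print(np.percentile(q[:,0],[.5,99.5]))
```

```text
[512.04384967 168.47356489 199.93645531] 43.3606035594974 41.41282260417938 13.5167
turn [-0.01 -0.02  3.79] shift-now [0. 0. 0.] shift-after [0. 0. 0.]
[-0.   -2.49  0.  ]
focus [649.62041946 -54.25845864 216.35754569] mid [614.58624886 -50.01885815 209.24188143]
tcp [617.33340972 -50.35130114 195.51808499] shift yawed [-4.36 -6.82  0.15]
9428
-24.5 294 [-21.9  20. ] [-30.1 -29.1 -24.9]
-17.5 1390 [-21.8  19.6] [-30.3 -29.4 -25.4]
-10.5 753 [-22.7  20.5] [-30.3 -29.2 -24.9]
-3.5 797 [-22.9  20.5] [-30.3 -29.2 -24.8]
3.5 840 [-22.8  20.5] [-30.4 -29.2 -24.9]
10.5 880 [-22.6  20.4] [-30.4 -29.2 -24.8]
17.5 1029 [-22.2  19.9] [-30.4 -29.3 -25.1]
24.5 1794 [-21.4  19.1] [-30.5 -29.5 -27.9]
31.5 1651 [-20.   18.9] [-30.5 -24.1  -9.9]
[-23.32207687  34.26118778]
```

View pics/w4.png

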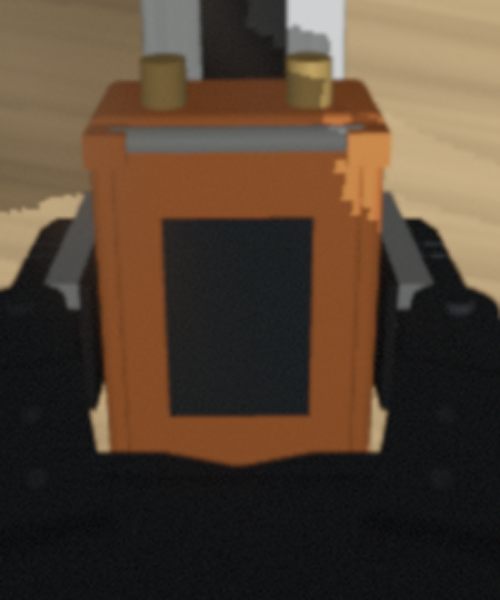

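The cartridge is held square and its lid top is flat in the tool frame. The cartridge centre is about 14.3 mm behind the TCP. Now the carry to the lens.

Call:
carry_out([
  [0,0,0,0,0,0.95],
  [0,0,0,0,0,0.95],
  [0,0,0,0,0,0.95],
  [0,0,0,0,0,0.94],
  [-0.3,-0.5,0,0,0,0],
  [-0.5,-0.8,0,0,0,0],
  [-0.5,-0.8,0,0,0,0],
  [-0.5,-0.8,0,0,0,0],
  [-0.5,-0.8,0,0,0,0],
  [-0.5,-0.8,0,0,0,0],
  [-0.5,-0.8,0,0,0,0],
  [-0.5,-0.8,0,0,0,0],
])

```text
clock: 14.52
tool_pos: [603.3, -28.0, 199.0]
tcp_rot: [[-0.993, 0.12, -0.003], [0.12, 0.993, -0.0], [0.003, -0.001, -1.0]]
contact_force: [0.0, 0.6, -1.7]
opening: 43.4
finger_force: 41.4
```

Call:
carry_out([
  [-0.3,-0.5,0,0,0,0],
  [-0.2,-0.2,0,0,0,0],
  [0,0,0,0,-0.83,0],
  [0,0,0,0,-0.83,0],
  [0,0,0,0,-0.83,0],
  [0,0,0,0,0,0],
  [0,0,0,0,0,0],
  [0,0,0,0,0,0],
  [0,0,0,0,0,0],
])

```text
clock: 15.27
tool_pos: [616.8, -49.0, 200.9]
tcp_rot: [[-0.973, 0.12, 0.195], [0.118, 0.993, -0.024], [-0.197, -0.0, -0.98]]
contact_force: [1.2, 0.3, -2.7]
opening: 43.4
finger_force: 41.5
```

```bash
cat > chk.py <<'E'
from h import *
s=robot.state();T=np.array(s['tcp_rot']);mid=s['tool_pos']+T@[-.5,-1.1,-14.3];cx=-T[:,0]
R2=rot(-6.9,11.4);n=-R2[:,0];f=np.array([748.3,-66.2,236.4])-n*101.4
print(s['tool_pos'],s['clock'],s['opening'],'yaw/pitch',np.degrees([np.arctan2(cx[1],cx[0]),np.arcsin(cx[2])]),'roll',np.degrees(T[2,1]))
cmd(R2,f-36*n-R2@[-.5,-1.1,-14.3])
E
python3 chk.py;python3 - <<'E'
from h import *
a=cam('scene');b=cam('side')
A=cv2.resize(a['pixels'][150:250,190:330],None,fx=2.8,fy=2.8,interpolation=cv2.INTER_CUBIC)
B=cv2.resize(b['pixels'][120:220,250:390],None,fx=2.8,fy=2.8,interpolation=cv2.INTER_CUBIC)
cv2.imwrite('pics/f1.png',np.hstack([A,B])[:,:,::-1])
E
```

```text
[616.80236511 -48.96308606 200.86486853] 15.2667 43.39536447030699 yaw/pitch [-6.88585507 11.34665077] roll -0.0034722482952731096
turn [-0.   -0.01  0.  ] shift-now [ 0.03 -0.01  0.19] shift-after [ 0.03 -0.01  0.19]
```

View pics/f1.png

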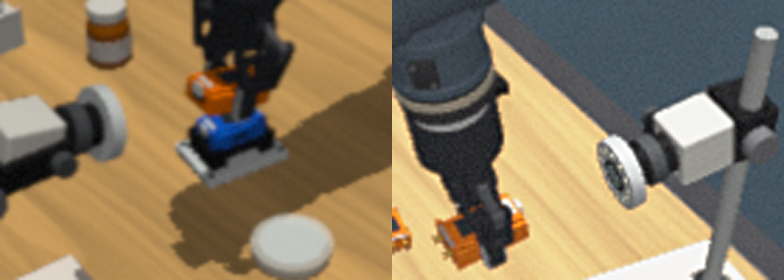

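The view shows the cartridge in the gripper in front of the lens, scene (262,182) and side (295,200), with its latch end toward the ring. A small trim down remains.

Call:
carry_out([
  [0.03,-0.01,0.1,0,0,0],
  [0,0,0.09,0,0,0],
  [0,0,0,0,0,0],
  [0,0,0,0,0,0],
  [0,0,0,0,0,0],
  [0,0,0,0,0,0],
])

```text
clock: 15.87
tool_pos: [616.3, -49.6, 195.2]
tcp_rot: [[-0.973, 0.12, 0.197], [0.118, 0.993, -0.024], [-0.198, -0.0, -0.98]]
contact_force: [0.3, -0.2, -1.8]
opening: 43.7
finger_force: 41.5
```

```bash
python3 chk.py;python3 - <<'E'
from h import *
F=rot(-6.9,11.4);n=-F[:,0];f=np.array([748.3,-66.2,236.4])-n*101.4
A=np.c_[n,F[:,1],-F[:,2]]
vv,uu=np.mgrid[0:420,0:560]
for nm in('scene','side','wrist'):
    c=cam(nm);P=pts(c,np.c_[uu.ravel(),vv.ravel()]).reshape(420,560,3);l=(P-f)@A
    h=cv2.cvtColor(c['pixels'],cv2.COLOR_RGB2HSV)
    m=(h[...,0]<20)&(h[...,1]>165)&(h[...,2]>50)&(l[...,0]>-90)&(l[...,0]<15)&(abs(l[...,1])<35)&(abs(l[...,2])<30)
    q=l[m]
    print(nm,len(q),'x',np.percentile(q[:,0],[1,50,99]).round(1),'y',np.percentile(q[:,1],[1,50,99]).round(1),'z',np.percentile(q[:,2],[1,50,99]).round(1))
    t=q[(q[:,0]>-5)];t=t[abs(t[:,0]-np.median(t[:,0]))<1.5] if len(t) else t
    if len(t):print(' face',len(t),np.median(t[:,0]).round(2),'y',np.percentile(t[:,1],[3,97]).round(1),'z',np.percentile(t[:,2],[3,97]).round(1))
    top=q[(q[:,2]>12)&(q[:,2]<19)]
    if len(top)>8:
        A2=np.c_[top[:,:2],np.ones(len(top))];print(' top',len(top),np.linalg.lstsq(A2,top[:,2],rcond=None)[0].round(3))
    w=(h[...,1]<60)&(h[...,2]>110)&(abs(l[...,0]-101)<8)&(np.hypot(l[...,1],l[...,2])<42);r=l[w]
    if len(r)>20:print(' ring',len(r),'x',np.median(r[:,0]).round(1),'y',np.percentile(r[:,1],[2,98]).round(1),'z',np.percentile(r[:,2],[2,98]).round(1))
E
```

```text
[616.29284816 -49.58595486 195.23409416] 15.8667 43.72835130536721 yaw/pitch [-6.91052508 11.41801364] roll -0.0050175619966543504
turn [-0.  0. -0.] shift-now [-0.02  0.02  0.01] shift-after [-0.02  0.02  0.01]
scene 191 x [-68.9 -14.    1.3] y [-19.1  15.5  26.3] z [-8.9 10.6 18.6]
 face 40 -1.28 y [-18.6  23.4] z [-8.7 13.7]
 top 85 [-9.0000e-03 -2.4000e-02  1.5286e+01]
 ring 56 x 106.1 y [-5.8 36.4] z [ 1.2 36.4]
side 184 x [-72.8 -57.5  -2. ] y [-23.  -17.9  18. ] z [-9.6  9.6 16.9]
 face 12 -3.25 y [-21.4   6.9] z [-7.1 13.8]
 top 70 [-1.2000e-02 -1.0000e-03  1.3215e+01]
 ring 174 x 101.0 y [-34.1  26. ] z [-27.3  34.7]
wrist 9532 x [-71.5 -50.3 -14.8] y [-21.5   1.4  20.8] z [-3.9 14.4 16.1]
 top 6830 [-5.0000e-03  2.0000e-03  1.4493e+01]
```

Call:
carry_out([
  [-0.03,0.01,0,0,0,0],
  [0,0,0,0,0,0],
  [0,0,0,0,0,0],
  [0,0,0,0,0,0],
  [0,0,0,0,0,0],
  [0,0,0,0,0,0],
  [0,0,0,0,0,0],
  [0,0,0,0,0,0],
])

```text
clock: 16.68
tool_pos: [617.1, -49.4, 195.3]
tcp_rot: [[-0.973, 0.12, 0.196], [0.118, 0.993, -0.024], [-0.198, -0.0, -0.98]]
contact_force: [0.3, -0.0, -2.5]
opening: 43.1
finger_force: 41.5
```

```bash
python3 chk.py; python3 -c "
from cell import job
print(job.hand_in())"
```

```text
[617.13293399 -49.3849976  195.32667574] 16.6833 43.14162628616919 yaw/pitch [-6.91058937 11.41090697] roll -0.005437472676349103
turn [-0.  0. -0.] shift-now [0.01 0.01 0.01] shift-after [0.01 0.01 0.01]
the job is handed in; nothing more can be done
None
```

I pressed the lid shut, took the cartridge out of the block and handed the job in at 16.7 s; the gripper was holding the latch face squarely in front of the lens, within about 2 mm of centre and of 10 cm by my camera measurements, and no verdict came back.

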